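Probe the three test terminals

TASK

Take the test probe out of its fork rest and, holding it tip down, touch its tip gently onto the brass heads of the three test terminals one after another, from the shortest to the tallest, pressing each sprung head about half-way down and keeping it there for half a second. Then hang the probe back in the fork rest as it was, upright with its collar lying on the prongs, and let go. Leave the other things on the bench where they are.

Things in the scene. Friction and masses are not known exactly. Their poses are not given: they have to be found in the camera images.
- probe_grip (a point): Centre of the handle of the hand-held test probe (125 mm long, about 90 g) that hangs upright, tip down, in its fork rest. Black ribbed round handle, 22 mm in diameter, 60 mm long. The point lies on the probe's axis 92 mm above the tip, 33 mm below the top, 34 mm above the collar's underside; z axis up the probe, away from the tip.
- probe_tip (a point): The pointed lower end of the probe's 4 mm needle; z axis up the probe.
- probe: The probe as a whole, origin at the tip, z axis up along it. From the tip: needle 4 mm thick to 24 mm, shaft 8 mm thick from 30 to 58 mm, steel collar 26 mm in diameter from 58 to 62 mm, black handle from 62 to 122 mm.
- rest_seat (a point): Seat in the fork rest, where the centre of the probe collar's underside hangs: on the middle line of the fork's slot, level with the prongs' top, 75 mm above the bench. The slot is 14 mm wide, closed 7 mm past the seat toward +x of this point's frame, and open toward -x, where the prongs end 28 mm from the seat.
- rest: The fork rest, a fixed steel stand: base plate 85 x 75 x 8 mm, a column at its back (+x) and a flat horizontal aluminium fork, 50 mm wide and 6 mm thick, top 75 mm above the bench. Origin on the bench, straight below the seat.
- board: Fixed grey board, 90 x 220 x 10 mm (x, y, z), that carries the three terminals in a row along its y axis, 70 mm apart, in any order; origin under its centre.
- head_low (a point): Centre (small dark mark) of the top face of the shortest terminal's sprung brass head, a flat disc 14 mm in diameter whose top stands 42 mm above the bench when not pressed. The head stands 13 mm clear of a fixed black round insulator 30 mm in diameter. The point moves with the head.
- plunger_low (a joint): How far the head of the shortest terminal is pressed down, m: 0 released, 0.008 at its stop. It springs back: about 1 N starts it, 0.5 N more for each mm, 5 N at the stop.
- head_mid (a point): Centre (small dark mark) of the top face of the middle terminal's sprung brass head, a flat disc 14 mm in diameter whose top stands 62 mm above the bench when not pressed. The head stands 13 mm clear of a fixed black round insulator 30 mm in diameter. The point moves with the head.
- plunger_mid (a joint): How far the head of the middle terminal is pressed down, m: 0 released, 0.008 at its stop. It springs back: about 1 N starts it, 0.5 N more for each mm, 5 N at the stop.
- head_tall (a point): Centre (small dark mark) of the top face of the tallest terminal's sprung brass head, a flat disc 14 mm in diameter whose top stands 82 mm above the bench when not pressed. The head stands 13 mm clear of a fixed black round insulator 30 mm in diameter. The point moves with the head.
- plunger_tall (a joint): How far the head of the tallest terminal is pressed down, m: 0 released, 0.008 at its stop. It springs back: about 1 N starts it, 0.5 N more for each mm, 5 N at the stop.
- grease_pot_mid (a point): White pot with a blue lid, 58 mm in diameter, 73 mm tall, standing on the bench; the point is at its middle, half-way up. A bystander, not to be moved.
- injector_mid (a point): Small fuel injector lying on the bench, 64 x 36 x 17 mm; the point is at its middle, half-way up. A bystander, not to be moved.
- screwdriver_mid (a point): Yellow-handled screwdriver lying on the bench, 167 mm long; the point is at its middle, half-way up. A bystander, not to be moved.
- adapter_brass_mid (a point): Brass hexagon adapter standing on the bench, 28 x 25 x 32 mm; the point is at its middle, half-way up. A bystander, not to be moved.

How it is judged:
By the outcome, as a careful person would: the job done as asked, in the order asked, and still so for the second after the job is handed in, with the robot touching nothing.
It also fails if it takes over 62 s, if anything falls off the work surface, if the arm or the gripper's body presses on something with over 40 N, if the wrist force passes 120 N, or if a joint passes its speed limit or range.

ROBOT

A 6-joint arm with a two-finger parallel gripper is mounted at the origin on a cart in front of the work surface, level with it; the furniture and walls round the work are solid. World frame = base frame: x ahead of the robot, y to its left, z up, the work surface at z = 0. Lengths are in mm, angles in rad, forces in N, time in s.
With the tool pointing down it reaches from about 275 to 1000 mm from the base axis. Payload 8.4 kg.
Tool frame: the origin (TCP) lies at the very end of the fingers, on their centre line; the grasp point (between the pads) lies 19 mm behind it; z points along the fingers, y is the direction in which the jaws open and shut (so a half turn about z gives the same grasp; the last joint's range is limited). The gripper opens to 85 mm and grips with 20 to 120 N. Pads are 22 mm wide; open, the fingers measure 114 mm over their backs; the gripper's body (76 mm by 85 mm) begins 54 mm behind the grasp point. The pads swing forward as they close: fully open they stand 13 mm farther back than shut.
Start: joints at [1.182, 0.353, 1.633, -0, 1.155, -0.002], TCP at [235.765, 578.829, 231.281] pointing down, gripper open.
Joint ranges: [-2.63, 2.63], [-0.92, 2.1], [0.06, 2.66], [-1.3, 4.44], [0, 2.69], [-3.02, 3.02]. Speed limits (rad/s): [2.22, 2.22, 2.79, 3.14, 3.14, 3.14].

INTERFACE

Orientations are given as [roll, pitch, yaw] about the fixed x, y, z axes, in that order (R = Rz(yaw) Ry(pitch) Rx(roll)).
In Python, from rig import sense, grab_frame, get_calibration, sign_off, boxes_of, trace gives the robot as it stands.
- The arm moves only by the tool servo_tool, never from a script. Its argument "rows" is a list of rows, each a list of 3 entries, a list of its own where there are three numbers: the finger opening in mm, from 0 to 85.4, then the shift along the tool's x, y, z in mm, then the turn, a rotation vector about the tool's x, y, z in degrees. A call has 1 to 8 rows; each row shifts and turns the commanded pose from where the row before left it, along the tool's axes as they then stand; what a row does not reach is not made up. A row lasts 1/8 s, in which the tool goes at most 62.5 mm and 10.7 degrees, less where a joint would pass 70% of its speed; a pose out of reach is approached as far as the arm can. A call is refused whole if a number of a shift passes 62.5 or a number of a turn 10.7, either way. A call with a gripper value outside its range is refused whole. The fingers move at their own pace and stop on an object; "force" is the grip in N (left out, the last holds). Time passes only in rows, so rows that do not move let the fingers close. It gives the time, the measured TCP pose, the force and the opening at its end, in the units of the state.
- sense(): the state, without advancing time (a new reading comes with each control period).
- grab_frame(name): name is "side" or "top"; returns the picture (420x560x3 uint8, blue, green, red); there is no depth.
- get_calibration(name): a dict with "intrinsics" (3x3 intrinsics, pixels), "world_to_cam" (4x4, takes a point from world to camera coordinates). Camera axes: x right, y down, z forward; pixel columns grow to the right and rows downward; lengths in mm; the calibration is good to about 2 mm. A picture is of the moment at which its call begins. get_calibration takes no time and is no camera call.
- sign_off(): hands the job in, once; it reports no verdict.
Trained networks look in the newest picture that a camera, given by its name, has taken for a name from the list of things; names that differ only in an ending like _2 or _b are one class to them, and where a whole thing is asked for, a point or a joint stands for the part that bears it (a point fixed in the world has none). Each returns a list of dicts, best first, with "conf" (0 to 1); they miss things now and then, are a little off and sometimes report something else, mostly with a low value. They report only what shows in the picture. A call takes as long as a camera call.
- boxes_of(camera, thing): "centre" ([x, y, z] in mm, in the coordinates of the camera as it stood for that picture, good to about 4 mm: the middle of the surface that is visible of it).
- trace(camera, thing): "mask" (420x560 bool, what is visible of it).
The state is a dict: "clock": time; "qpos": joint angles; "qvel": joint speeds; "joint_efforts": joint torques, N m; "eef_pos": TCP position; "tcp_rot": TCP orientation; "contact_force": force on the tool from outside, world axes, zero at the start; "wrist_torque": the same for the moment, N m; "opening": opening from 0.0 (shut) to 1.0 (fully open).
Only numpy, scipy, OpenCV 4.12 (cv2) and the standard library are available. Lean on these libraries where they do the work, as an engineer would, in place of code of your own. Each camera call takes 0.05 s, during which the arm holds its last target. There are 200 camera calls.

## Working session

There is one attempt and no reset: what is moved stays moved. The work goes in short steps, Python scripts to look and compute and a tool call to move; the robot and the scene stay as the last step left them, time stands still between calls to the robot, and variables do not carry over. Pictures are saved under pics/ and viewed, about 8 in all and at most 12, crops included, and the job is handed in when it is done.

Besides the shell and the picture viewer there is one more tool, called after "Request:" by a JSON object that holds its "name" and its "arguments". servo_tool: Moves the arm, as the interface text tells. Its arguments: {"type":"object","properties":{"rows":{"type":"array","items":{"type":"array"}},"force":{"type":"number"}},"required":["rows"]}

```bash
mkdir -p pics; ls
cat > h.py <<'E'
import numpy as np, cv2
from rig import *
def inv(cam,p):
    T=np.array(get_calibration(cam)["world_to_cam"]); return (np.linalg.inv(T)@np.r_[p,1])[:3]
def proj(cam,p):
    c=get_calibration(cam); q=(np.array(c["world_to_cam"])@np.r_[p,1])[:3]; u=np.array(c["intrinsics"])@q; return u[:2]/u[2]
def ray_z(cam,uv,z):
    c=get_calibration(cam); Ti=np.linalg.inv(np.array(c["world_to_cam"]))
    d=Ti[:3,:3]@np.linalg.inv(np.array(c["intrinsics"]))@np.r_[uv,1]; o=Ti[:3,3]
    return o+d*(z-o[2])/d[2]
E
python3 - <<'E'
from h import *
print(sense())
for c in("side","top"):
    cv2.imwrite(f"pics/{c}0.png",grab_frame(c)); k=get_calibration(c); print(c,np.round(k["intrinsics"],1).tolist(),np.round(np.linalg.inv(k["world_to_cam"]),3).tolist())
    for n in["probe","rest","board","head_low","head_mid","head_tall","probe_grip","grease_pot_mid","injector_mid","screwdriver_mid","adapter_brass_mid"]:
        for b in boxes_of(c,n)[:3]: print(n,round(b["conf"],2),np.round(inv(c,b["centre"])),np.round(proj(c,inv(c,b["centre"]))))
print(sense()["clock"])
E
```

```text
pics
{'clock': 0.0, 'qpos': array([ 1.18159555e+00,  3.53649914e-01,  1.63411500e+00, -4.12648832e-06,
        1.15520718e+00, -2.37873516e-03]), 'qvel': array([-6.60858205e-04, -1.99336122e-03,  9.95784809e-04,  1.60742008e-03,
        5.30424666e-06,  1.06940228e-03]), 'joint_efforts': array([ 7.36696547e-04, -6.05252981e+01, -3.42062545e+01,  2.97056170e-05,
        9.36709024e-03,  1.08424169e-05]), 'eef_pos': array([235.59103848, 578.39250172, 230.56876617]), 'tcp_rot': array([-3.14021320e+00,  4.91589851e-07,  2.75477228e+00]), 'contact_force': array([-0.0688628 ,  1.00098473,  0.02242895]), 'wrist_torque': array([ 0.00711472, -0.01310127, -0.0191507 ]), 'opening': 1.0004054416419688}
side [[491.6, 0.0, 280.0], [0.0, 491.6, 212.5], [0.0, 0.0, 1.0]] [[-1.0, -0.005, -0.028, 622.236], [0.018, 0.661, -0.75, 1010.248], [0.022, -0.75, -0.661, 951.427], [0.0, 0.0, 0.0, 1.0]]
probe 0.7 [ 552. -253.  109.] [289. 146.]
probe 0.67 [385.  46.  12.] [352. 237.]
rest 0.7 [ 558. -253.    5.] [286. 174.]
board 0.98 [561. 123.   9.] [289. 258.]
probe_grip 0.73 [ 554. -251.  111.] [289. 146.]
pr
[... 253 characters left out ...]
 [[433.9, 0.0, 275.6], [0.0, 433.9, 206.5], [0.0, 0.0, 1.0]] [[-0.023, -0.983, 0.185, 396.029], [-1.0, 0.025, 0.009, 35.033], [-0.014, -0.184, -0.983, 1138.972], [0.0, 0.0, 0.0, 1.0]]
probe 0.49 [ 545. -253.  128.] [403. 221.]
rest 0.56 [ 547. -244.   10.] [387. 227.]
board 0.9 [551. 105.  11.] [254. 228.]
head_mid 0.58 [ 548. -256.  129.] [404. 219.]
probe_grip 0.68 [ 548. -256.  129.] [404. 219.]
probe_grip 0.23 [382.  38.  16.] [281. 294.]
grease_pot_mid 0.96 [754. -98.  70.] [330. 145.]
grease_pot_mid 0.19 [552. 103.  10.] [254. 228.]
injector_mid 0.43 [379.  41.  16.] [279. 295.]
screwdriver_mid 0.71 [ 650. -303.   16.] [407. 187.]
adapter_brass_mid 0.66 [536. 374.  16.] [150. 236.]
1.2
```

Run:
```python
import cv2
s=cv2.imread("pics/side0.png");t=cv2.imread("pics/top0.png")
cv2.imwrite("pics/s1.png",cv2.resize(s[110:320,150:430],(800,600),interpolation=cv2.INTER_CUBIC))
cv2.imwrite("pics/t1.png",cv2.resize(t[100:340,130:450],(800,600),interpolation=cv2.INTER_CUBIC))
```

```text
(no output)
```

View pics/s1.png

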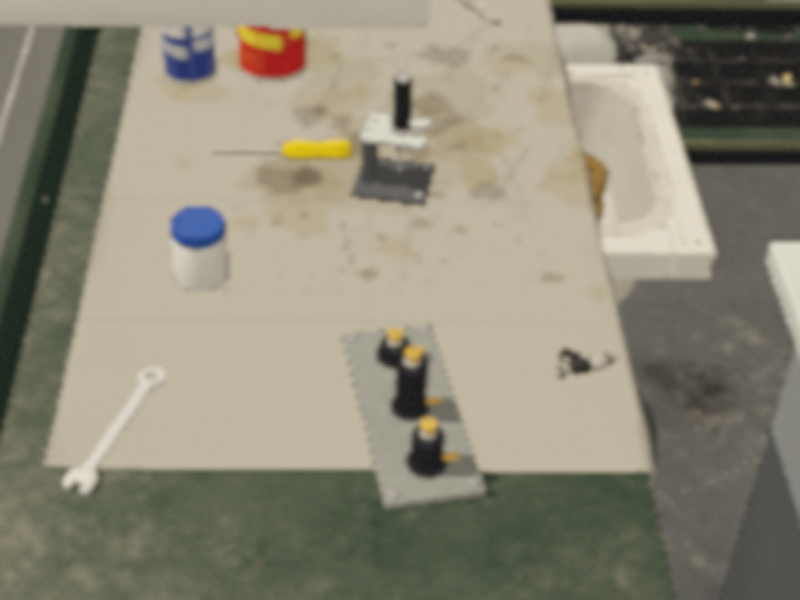

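View pics/t1.png

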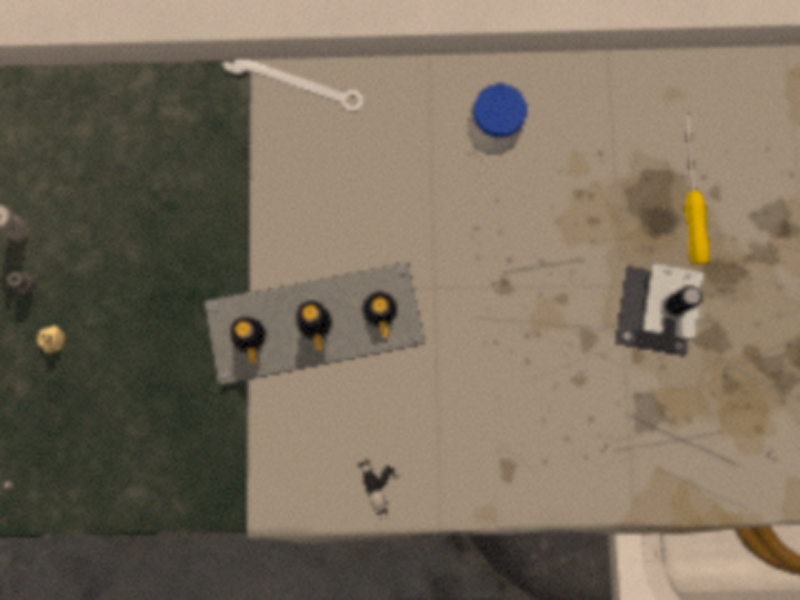

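The side view shows the terminals from far to near as low, tall and mid, at side crop pixels (395,335), (413,355) and (428,425). The top view has them at (380,303), (312,313) and (243,328). The probe stands in the rest, its handle top at top crop (690,295), and the fork opens toward the robot. Next I measure these by colour.

Run:
```python
from h import *
s=cv2.imread("pics/side0.png");t=cv2.imread("pics/top0.png")
def comps(im,x0,y0,x1,y1):
    h=cv2.cvtColor(im,cv2.COLOR_BGR2HSV).astype(int)
    m=((h[...,0]>10)&(h[...,0]<28)&(h[...,1]>140)&(h[...,2]>140)).astype(np.uint8)
    mm=np.zeros_like(m);mm[y0:y1,x0:x1]=m[y0:y1,x0:x1]
    n,l,st,c=cv2.connectedComponentsWithStats(mm)
    return [(c[i].round(1),st[i].tolist()) for i in range(1,n) if st[i][4]>4]
print("side");[print(x) for x in comps(s,265,220,325,290)]
print("top");[print(x) for x in comps(t,210,200,300,250)]
cv2.imwrite("pics/t2.png",cv2.resize(np.hstack([t[195:250,365:420]]),(600,600),interpolation=cv2.INTER_CUBIC))
cv2.imwrite("pics/z.png",np.hstack([cv2.resize(t[195:250,365:420],(400,400),interpolation=cv2.INTER_CUBIC),cv2.resize(s[130:185,265:320],(400,400),interpolation=cv2.INTER_CUBIC)]))
```

```text
side
(array([288.1, 226.9]), [287, 226, 3, 3, 8])
(array([294. , 233.2]), [291, 231, 6, 5, 19])
(array([299.7, 258.5]), [298, 257, 4, 4, 14])
top
(array([281.4, 221.8]), [279, 220, 6, 5, 21])
(array([253.6, 224.7]), [251, 222, 6, 6, 24])
(array([226.8, 231.1]), [224, 229, 6, 5, 23])
(array([283.5, 232.5]), [283, 231, 2, 4, 8])
```

View pics/z.png

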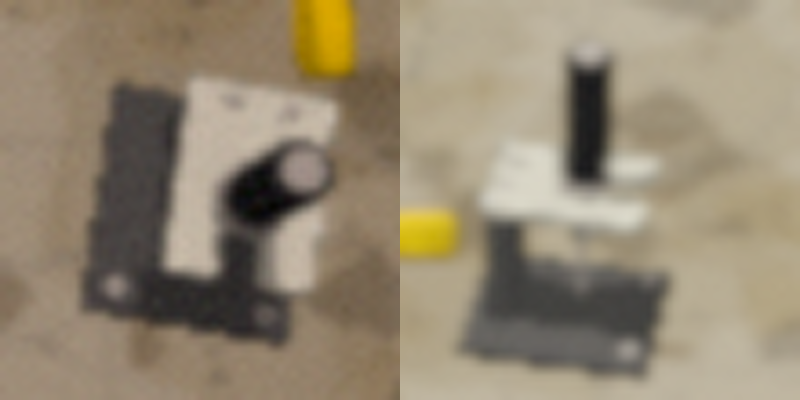

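Run:
```python
from h import *
def tri(a,b):
    A=[];B=[]
    for cam,uv in(("top",a),("side",b)):
        c=get_calibration(cam);P=np.array(c["intrinsics"])@np.array(c["world_to_cam"])[:3]
        for i in(0,1):
            r=uv[i]*P[2]-P[i]; r=r/np.linalg.norm(r[:3]);A.append(r[:3]);B.append(-r[3])
    return np.linalg.lstsq(np.array(A),np.array(B),rcond=None)[0]
for n,z,a,b in(("low",42,(281.4,221.8),(288.1,226.9)),("tall",82,(253.6,224.7),(294,233.2)),("mid",62,(226.8,231.1),(299.7,258.5)),("ptop",142,(407.2,218.1),(291.1,136.9))):
    print(n,"top@z",ray_z("top",a,z).round(1),"side@z",ray_z("side",b,z).round(1),"tri",tri(a,b).round(1))
cr=[np.array(p)/400*55+[365,195] for p in((195,80),(338,105),(312,292),(165,270))]
f=[ray_z("top",c,75)[:2] for c in cr]; print(np.round(f,1))
for i in range(4): d=f[(i+1)%4]-f[i]; print(np.linalg.norm(d).round(1),np.degrees(np.arctan2(d[1],d[0])).round(1))
```

```text
low top@z [562.1  31.7  42. ] side@z [562.2  37.   42. ] tri [562.3  31.8  37.2]
tall top@z [550.5 100.4  82. ] side@z [550.5 103.3  82. ] tri [550.6 100.6  79.5]
mid top@z [539. 169.  62.] side@z [538.2 172.9  62. ] tri [538.7 169.5  58.7]
ptop top@z [ 548.3 -259.6  142. ] side@z [ 547.6 -254.1  142. ] tri [ 548.  -260.5  138.2]
[[ 589.9 -243.7]
 [ 579.9 -291.6]
 [ 516.1 -277.7]
 [ 524.8 -228.8]]
49.0 -101.7
65.3 167.7
49.7 79.9
66.7 -12.9
```

Request:
{"name": "servo_tool", "arguments": {"rows": [[85,[0,0,0],[0,0,-7.4]],[85,[0,0,0],[0,0,-7.4]],[85,[0,0,0],[0,0,-7.36]],[85,[-10,-25,0],[0,0,0]],[85,[-19,-51,0],[0,0,0]],[85,[-19,-51,0],[0,0,0]],[85,[-19,-51,0],[0,0,0]],[85,[-19,-51,0],[0,0,0]]]}}

```text
clock: 2.2
eef_pos: [322.2, 348.3, 231.4]
tcp_rot: [3.141, 0.0, -3.141]
contact_force: [0.5, -0.1, 0.5]
opening: 0.993
```

Request:
{"name": "servo_tool", "arguments": {"rows": [[85,[-19,-51,0],[0,0,0]],[85,[-19,-51,0],[0,0,0]],[85,[-19,-51,0],[0,0,0]],[85,[-19,-51,0],[0,0,0]],[85,[-19,-51,0],[0,0,0]],[85,[-19,-51,0],[0,0,0]],[85,[-19,-51,0],[0,0,0]],[85,[-19,-51,0],[0,0,0]]]}}

```text
clock: 3.2
eef_pos: [474.3, -60.0, 231.6]
tcp_rot: [3.142, 0.001, 3.141]
contact_force: [0.3, 0.3, 0.5]
opening: 0.995
```

Request:
{"name": "servo_tool", "arguments": {"rows": [[85,[-19,-51,0],[0,0,0]],[85,[-19,-51,0],[0,0,0]],[85,[-19,-51,0],[0,0,0]],[85,[-17,-48,0],[0,0,0]],[85,[0,0,0],[0,0,0]],[85,[0,0,0],[0,0,0]]]}}

```text
clock: 3.95
eef_pos: [547.2, -258.8, 230.9]
tcp_rot: [3.141, -0.001, 3.141]
contact_force: [0.1, 1.0, 0.1]
opening: 0.997
```

Request:
{"name": "servo_tool", "arguments": {"rows": [[85,[0,0,20],[0,0,0]],[85,[0,0,25],[0,0,0]],[85,[0,0,25],[0,0,0]],[85,[0,0,25],[0,0,0]],[85,[0,0,25],[0,0,0]],[85,[0,0,20],[0,0,0]],[85,[0,0,0],[0,0,0]]]}}

```text
clock: 4.82
eef_pos: [546.5, -257.3, 90.3]
tcp_rot: [3.14, -0.003, -3.14]
contact_force: [-0.7, -0.3, -0.1]
opening: 0.996
```

Run:
```python
from h import *
t=grab_frame("top");s=grab_frame("side");st=sense();print(st["eef_pos"],st["contact_force"],st["clock"])
cv2.imwrite("pics/z2.png",np.hstack([cv2.resize(t[175:255,355:435],(400,400),interpolation=cv2.INTER_CUBIC),cv2.resize(s[110:190,250:330],(400,400),interpolation=cv2.INTER_CUBIC)]))
```

```text
[ 547.94199802 -258.41796402   92.04400021] [-0.30196447 -0.32442905  0.4607065 ] 4.925
```

View pics/z2.png

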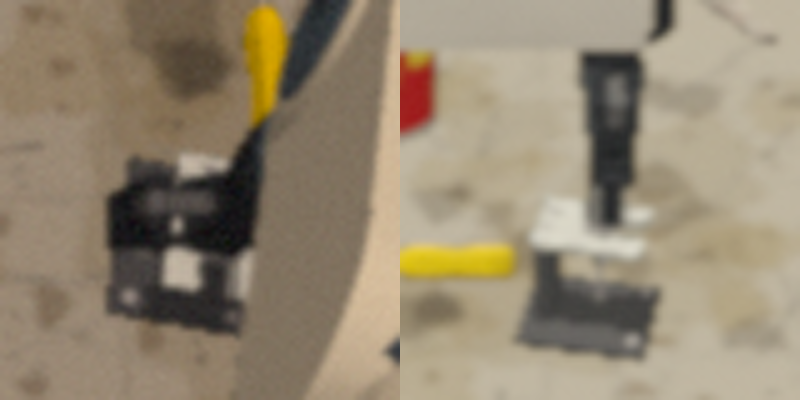

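The fingers straddle the handle in side view, finger centre at about (612,130) and probe at about (608,205), so they are aligned within about 2 mm. Closing now.

Request:
{"name": "servo_tool", "arguments": {"rows": [[10,[0,0,0],[0,0,0]],[10,[0,0,0],[0,0,0]],[10,[0,0,0],[0,0,0]],[10,[0,0,0],[0,0,0]],[10,[0,0,0],[0,0,0]],[10,[0,0,0],[0,0,0]],[10,[0,0,0],[0,0,0]],[10,[0,0,0],[0,0,0]]], "force": 50}}

```text
clock: 5.92
eef_pos: [547.9, -259.3, 91.7]
tcp_rot: [-3.141, 0.0, 3.141]
contact_force: [-0.5, 0.6, 5.4]
opening: 0.24
```

Run:
```python
from h import *
s=sense();print(s)
```

```text
{'clock': 5.925, 'qpos': array([-4.44509613e-01,  4.84658284e-01,  1.78347051e+00, -3.14977848e-05,
        8.73051095e-01, -2.01518296e+00]), 'qvel': array([ 1.53546173e-03, -7.98463959e-04,  1.44318751e-03,  2.37637213e-04,
        8.22922550e-05,  9.37299076e-04]), 'joint_efforts': array([ 9.77776857e-03, -5.94842684e+01, -2.63687307e+01,  1.74876780e-02,
       -5.02649043e-01, -6.75758583e-04]), 'eef_pos': array([ 547.90035601, -259.31340176,   91.70352322]), 'tcp_rot': array([-3.14139341e+00,  3.62292140e-04,  3.14148995e+00]), 'contact_force': array([-0.46165963,  0.58757759,  5.35102958]), 'wrist_torque': array([0.0993721 , 0.17817763, 0.02321657]), 'opening': 0.24041577696949334}
```

Request:
{"name": "servo_tool", "arguments": {"rows": [[10,[0,0,-5],[0,0,0]],[10,[0,0,-12],[0,0,0]],[10,[0,0,-18],[0,0,0]],[10,[0,0,-20],[0,0,0]],[10,[0,0,-20],[0,0,0]],[10,[0,0,-15],[0,0,0]],[10,[0,0,-10],[0,0,0]],[10,[0,0,0],[0,0,0]]]}}

```text
clock: 6.92
eef_pos: [548.1, -259.4, 192.1]
tcp_rot: [-3.141, 0.001, 3.141]
contact_force: [0.4, 0.3, -2.7]
opening: 0.241
```

Request:
{"name": "servo_tool", "arguments": {"rows": [[10,[-2,20,0],[0,0,0]],[10,[-2,45,0],[0,0,0]],[10,[-2,50,0],[0,0,0]],[10,[-2,55,0],[0,0,0]],[10,[-2,55,0],[0,0,0]],[10,[-2,40,0],[0,0,0]],[10,[-2,25.9,0],[0,0,0]],[10,[-0.3,0,0],[0,0,0]]]}}

```text
clock: 7.92
eef_pos: [561.2, 34.1, 190.5]
tcp_rot: [3.141, -0.001, -3.139]
contact_force: [0.3, 0.1, -1.4]
opening: 0.241
```

Request:
{"name": "servo_tool", "arguments": {"rows": [[10,[0,0,15],[0,0,0]],[10,[0,0,20],[0,0,0]],[10,[0,0,15],[0,0,0]],[10,[0,0,10],[0,0,0]],[10,[0,0,0],[0,0,0]],[10,[0,0,0],[0,0,0]]]}}

```text
clock: 8.68
eef_pos: [562.4, 31.6, 131.7]
tcp_rot: [3.142, 0.001, 3.141]
contact_force: [0.2, 0.1, -0.8]
opening: 0.241
```

Run:
```python
from h import *
t=grab_frame("top");s=grab_frame("side");st=sense();print(st["eef_pos"],st["contact_force"],st["clock"],st["opening"])
cv2.imwrite("pics/sfull.png",s);cv2.imwrite("pics/tfull.png",t)
p=st["eef_pos"]
for z in(-73,):print([proj(c,p+[0,0,z]).round(1) for c in("top","side")])
print([proj(c,(562.1,31.7,42)).round(1) for c in("top","side")])
cv2.imwrite("pics/z3.png",np.hstack([cv2.resize(t[180:260,240:320],(400,400),interpolation=cv2.INTER_CUBIC),cv2.resize(s[170:250,250:330],(400,400),interpolation=cv2.INTER_CUBIC)]))
```

```text
[562.54876731  31.71325312 131.92155183] [ 0.09367127  0.4726134  -1.64213161] 8.775 0.24178269883660758
[array([281.4, 220.6]), array([288.1, 221. ])]
[array([281.4, 221.8]), array([288.1, 225.6])]
```

View pics/z3.png

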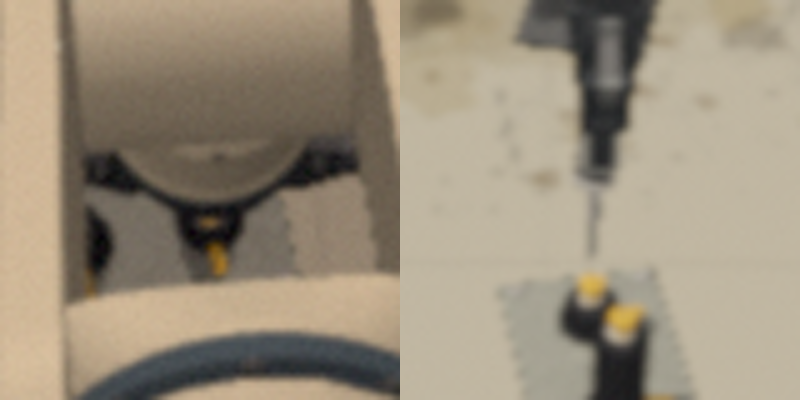

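Side view: the needle tip shows at about (593,255), directly above the low head at (592,285), and both match the predicted pixels. I'll descend to just above the head and compare at the same height.

Request:
{"name": "servo_tool", "arguments": {"rows": [[10,[0,0,5],[0,0,0]],[10,[0,0,5],[0,0,0]],[10,[0,0,4],[0,0,0]],[10,[0,0,0],[0,0,0]],[10,[0,0,0],[0,0,0]]]}}

```text
clock: 9.4
eef_pos: [562.1, 31.7, 117.3]
tcp_rot: [3.142, -0.0, 3.142]
contact_force: [-0.2, -0.3, -0.6]
opening: 0.245
```

Run:
```python
from h import *
s=np.mean([grab_frame("side") for _ in range(3)],0).astype(np.uint8);st=sense();p=st["eef_pos"];print(p,st["contact_force"],st["clock"])
print([(z,proj("side",p+[0,0,z]).round(1)) for z in(-73,-49,-43,-15,-11,0,50)])
print(proj("side",(562.1,31.7,42)))
cv2.imwrite("pics/z4.png",cv2.resize(s[190:240,265:315],(600,600),interpolation=cv2.INTER_CUBIC))
```

```text
[562.13556675  31.70299748 117.40287438] [-1.06457189  0.3765339  -0.51127677] 9.55
[(-73, array([288.1, 224.9])), (-49, array([288.4, 218.4])), (-43, array([288.5, 216.7])), (-15, array([288.8, 208.8])), (-11, array([288.9, 207.6])), (0, array([289. , 204.5])), (50, array([289.7, 189.5]))]
[288.08138511 225.56387523]
```

View pics/z4.png

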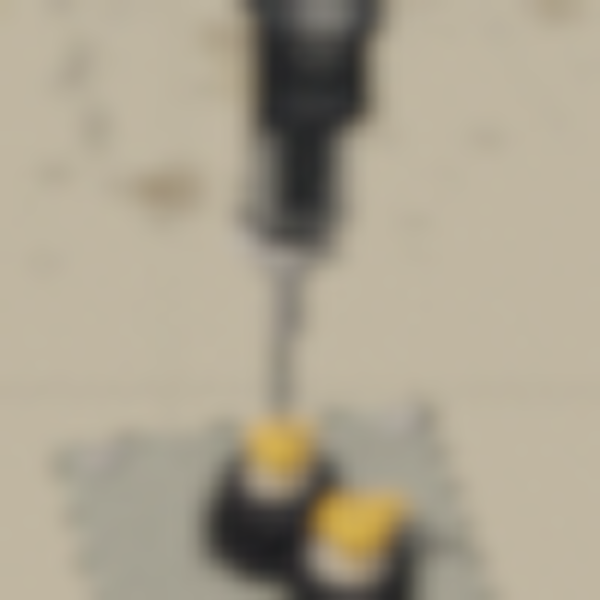

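The tip is at about (282,412) and the head centre at about (280,443). x agrees, but the tip looks about 2 mm short of centre in y, so I add 2 mm and go down watching the force.

Request:
{"name": "servo_tool", "arguments": {"rows": [[10,[0,2,0],[0,0,0]],[10,[0,0,1],[0,0,0]],[10,[0,0,1],[0,0,0]],[10,[0,0,1],[0,0,0]],[10,[0,0,0],[0,0,0]]]}}

```text
clock: 10.18
eef_pos: [562.2, 33.8, 114.3]
tcp_rot: [3.142, 0.0, 3.142]
contact_force: [0.4, 0.9, 0.8]
opening: 0.244
```

```bash
cat >> h.py <<'E'
def look(x0,y0,n,name):
    F=[]; f=[]
    for _ in range(n):
        F.append(grab_frame("side")); s=sense(); f.append(np.r_[s["eef_pos"],s["contact_force"]])
    s=np.mean(F,0).astype(np.uint8); print(np.mean(f,0).round(2),sense()["clock"])
    cv2.imwrite(name,cv2.resize(s[y0:y0+30,x0:x0+40],(800,600),interpolation=cv2.INTER_CUBIC))
E
python3 -c "
from h import *
look(270,205,4,'pics/z5.png')"
```

```text
[ 5.6216e+02  3.3750e+01  1.1437e+02 -6.0000e-02  5.6000e-01  7.4000e-01] 10.375
```

View pics/z5.png

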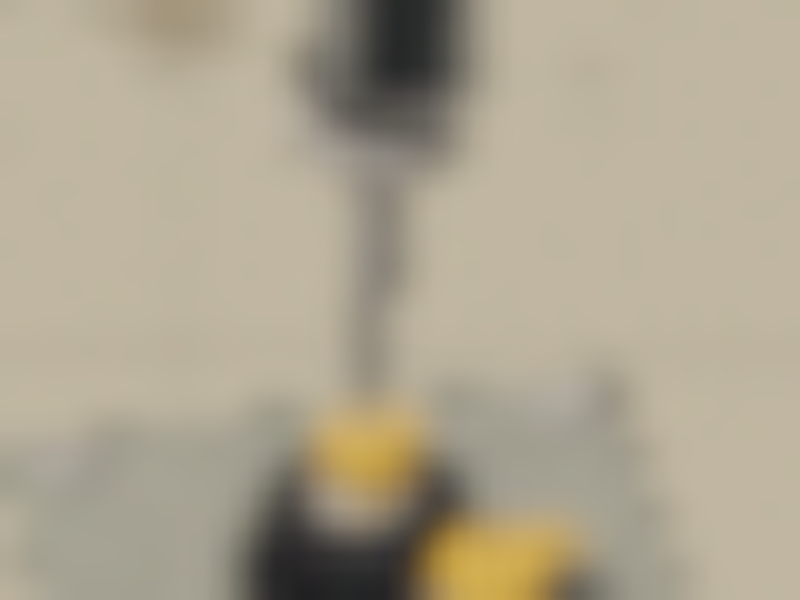

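Light contact is confirmed at about 1.5 N, but the tip still looks about 2.5 mm short of centre in y. I'll lift, shift 2 mm and press.

Request:
{"name": "servo_tool", "arguments": {"rows": [[10,[0,0,-5],[0,0,0]],[10,[0,2,0],[0,0,0]],[10,[0,0,2],[0,0,0]],[10,[0,0,2],[0,0,0]],[10,[0,0,1.6],[0,0,0]],[10,[0,0,1.5],[0,0,0]],[10,[0,0,0],[0,0,0]],[10,[0,0,0],[0,0,0]]]}}

```text
clock: 11.38
eef_pos: [562.1, 35.7, 112.3]
tcp_rot: [3.142, 0.0, 3.142]
contact_force: [-0.1, -0.0, 1.5]
opening: 0.244
```

```bash
python3 -c "
from h import *
look(270,205,6,'pics/z6.png')"
```

```text
[5.6209e+02 3.5710e+01 1.1226e+02 9.0000e-02 1.7000e-01 1.6200e+00] 11.675
```

View pics/z6.png

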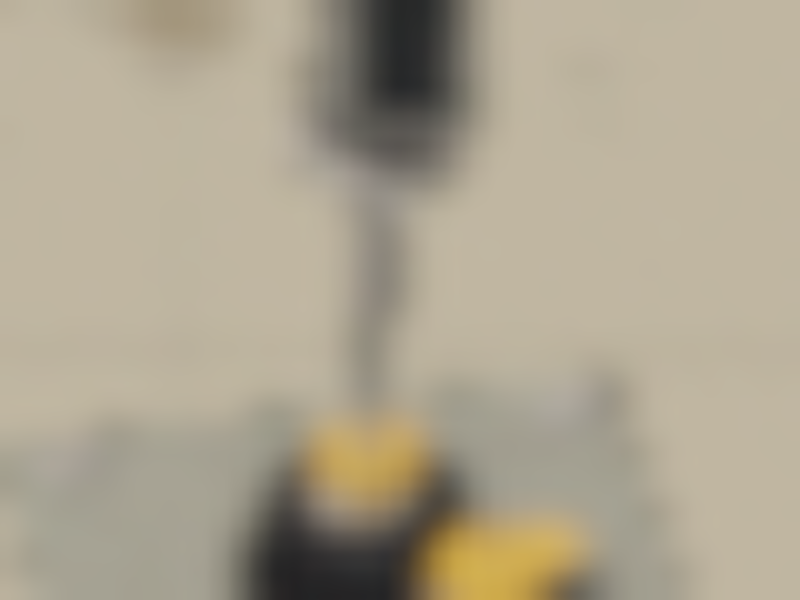

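Now the needle overlaps the head, tip at about (368,437) against a head centre of about (368,447): well centred and pressed about 3–3.7 mm. I'll go 0.4 mm deeper, hold, then lift and check the force baseline.

Request:
{"name": "servo_tool", "arguments": {"rows": [[10,[0,0,0.4],[0,0,0]],[10,[0,0,0],[0,0,0]],[10,[0,0,0],[0,0,0]],[10,[0,0,0],[0,0,0]],[10,[0,0,0],[0,0,0]],[10,[0,0,0],[0,0,0]],[10,[0,0,0],[0,0,0]]]}}

```text
clock: 12.55
eef_pos: [562.1, 35.7, 111.8]
tcp_rot: [-3.142, -0.0, 3.142]
contact_force: [0.1, 0.0, 1.6]
opening: 0.246
```

```bash
python3 -c "
from h import *
look(270,205,6,'pics/z7.png')"
```

```text
[ 5.6206e+02  3.5710e+01  1.1179e+02 -7.0000e-02  4.1000e-01  1.7600e+00] 12.85
```

Request:
{"name": "servo_tool", "arguments": {"rows": [[10,[0,0,-4],[0,0,0]],[10,[0,0,-8],[0,0,0]],[10,[0,0,-16],[0,0,0]],[10,[0,0,-20],[0,0,0]],[10,[0,0,-20],[0,0,0]],[10,[0,0,-12],[0,0,0]],[10,[0,0,0],[0,0,0]]]}}

```text
clock: 13.72
eef_pos: [562.7, 35.7, 193.0]
tcp_rot: [3.141, 0.002, 3.142]
contact_force: [-0.7, 0.6, -1.0]
opening: 0.242
```

```bash
python3 -c "
from h import *
look(270,205,6,'pics/z7.png')"
```

```text
[ 5.6168e+02  3.5690e+01  1.9130e+02 -3.5000e-01  1.6000e-01 -1.4200e+00] 14.025
```

Request:
{"name": "servo_tool", "arguments": {"rows": [[10,[3,17,0],[0,0,0]],[10,[5,30,0],[0,0,0]],[10,[5,35,0],[0,0,0]],[10,[5,30,0],[0,0,0]],[10,[3,15,0],[0,0,0]],[10,[2,10,0],[0,0,0]],[10,[0,0,0],[0,0,0]]]}}

```text
clock: 14.9
eef_pos: [538.9, 173.0, 191.7]
tcp_rot: [-3.141, -0.0, -3.141]
contact_force: [-0.7, 0.6, -1.0]
opening: 0.245
```

Request:
{"name": "servo_tool", "arguments": {"rows": [[10,[0,0,12],[0,0,0]],[10,[0,0,15],[0,0,0]],[10,[0,0,15],[0,0,0]],[10,[0,0,10],[0,0,0]],[10,[0,0,3],[0,0,0]],[10,[0,0,1],[0,0,0]],[10,[0,0,0],[0,0,0]],[10,[0,0,0],[0,0,0]]]}}

```text
clock: 15.9
eef_pos: [539.3, 172.8, 136.2]
tcp_rot: [3.141, 0.001, -3.142]
contact_force: [-0.2, -0.3, -0.3]
opening: 0.245
```

```bash
python3 -c "
from h import *
look(280,235,4,'pics/z8.png')
p=sense()['eef_pos'];print((proj('side',p-[0,0,73.9])-[280,235])*20)"
```

```text
[ 5.3925e+02  1.7282e+02  1.3611e+02 -2.1000e-01  3.6000e-01 -5.5000e-01] 16.1
[386.24330309 468.70988641]
```

View pics/z8.png

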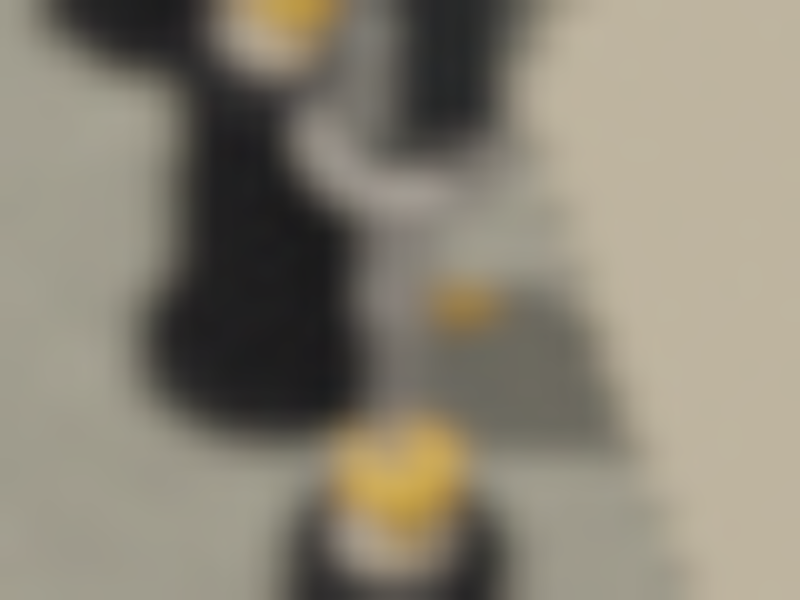

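On the mid terminal the tip is at about (390,460) and the head centre at about (400,459), so it is within about 1 mm. Pressing 4 mm.

Request:
{"name": "servo_tool", "arguments": {"rows": [[10,[0,0,1.3],[0,0,0]],[10,[0,0,1.3],[0,0,0]],[10,[0,0,1.4],[0,0,0]],[10,[0,0,0],[0,0,0]],[10,[0,0,0],[0,0,0]],[10,[0,0,0],[0,0,0]],[10,[0,0,0],[0,0,0]],[10,[0,0,0],[0,0,0]]]}}

```text
clock: 17.1
eef_pos: [539.1, 172.8, 131.8]
tcp_rot: [3.142, 0.0, 3.142]
contact_force: [-0.8, 0.2, 1.9]
opening: 0.245
```

```bash
python3 -c "
from h import *
look(280,235,6,'pics/z9.png')"
```

```text
[5.3911e+02 1.7275e+02 1.3181e+02 7.7000e-01 2.2000e-01 1.7300e+00] 17.4
```

Request:
{"name": "servo_tool", "arguments": {"rows": [[10,[0,0,-4],[0,0,0]],[10,[0,0,-10],[0,0,0]],[10,[0,0,-18],[0,0,0]],[10,[0,0,-18],[0,0,0]],[10,[0,0,-10],[0,0,0]],[10,[0,0,0],[0,0,0]],[10,[0,0,0],[0,0,0]]]}}

```text
clock: 18.27
eef_pos: [538.7, 172.6, 191.4]
tcp_rot: [-3.141, -0.001, -3.142]
contact_force: [-0.7, -0.0, -1.2]
opening: 0.247
```

Request:
{"name": "servo_tool", "arguments": {"rows": [[10,[-2,-10,0],[0,0,0]],[10,[-3,-20,0],[0,0,0]],[10,[-3,-20,0],[0,0,0]],[10,[-2,-13,0],[0,0,0]],[10,[-1,-5.5,0],[0,0,0]],[10,[0,0,0],[0,0,0]]]}}

```text
clock: 19.02
eef_pos: [550.2, 103.8, 191.8]
tcp_rot: [3.141, 0.0, 3.141]
contact_force: [-0.7, -0.7, -1.2]
opening: 0.244
```

Request:
{"name": "servo_tool", "arguments": {"rows": [[10,[0,0,8],[0,0,0]],[10,[0,0,10],[0,0,0]],[10,[0,0,9],[0,0,0]],[10,[0,0,5],[0,0,0]],[10,[0,0,3],[0,0,0]],[10,[0,0,0],[0,0,0]],[10,[0,0,0],[0,0,0]]]}}

```text
clock: 19.9
eef_pos: [550.2, 104.3, 157.0]
tcp_rot: [3.142, 0.0, 3.142]
contact_force: [-0.7, -0.6, -1.6]
opening: 0.243
```

```bash
python3 -c "
from h import *
look(275,215,4,'pics/z10.png')
p=sense()['eef_pos'];print((proj('side',p-[0,0,73.9])-[275,215])*20)"
```

```text
[ 5.5021e+02  1.0423e+02  1.5703e+02 -3.1000e-01  2.0000e-01 -1.0600e+00] 20.1
[382.92952104 362.77570804]
```

View pics/z10.png

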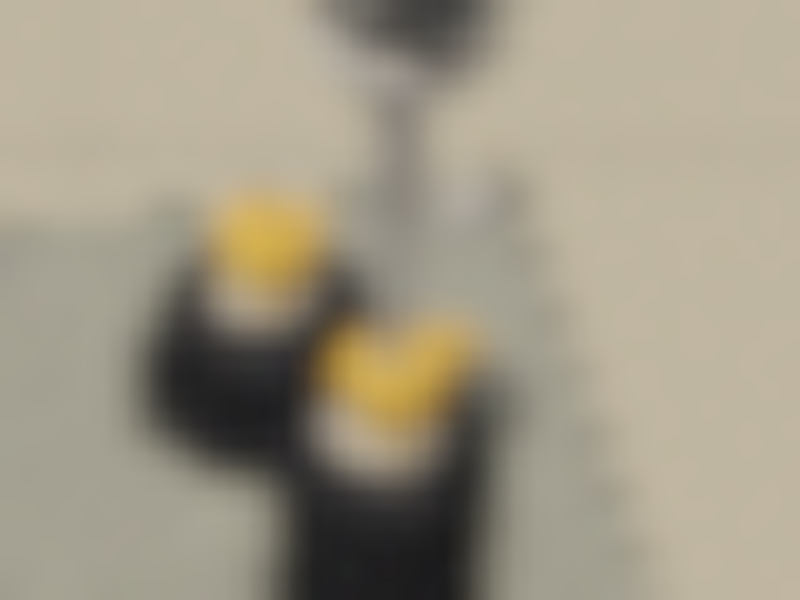

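The tip at about (392,360) is over the tall head's centre at about (393,362). Pressing.

Request:
{"name": "servo_tool", "arguments": {"rows": [[10,[0,0,1.5],[0,0,0]],[10,[0,0,1.5],[0,0,0]],[10,[0,0,2],[0,0,0]],[10,[0,0,0],[0,0,0]],[10,[0,0,0],[0,0,0]],[10,[0,0,0],[0,0,0]],[10,[0,0,0],[0,0,0]],[10,[0,0,0],[0,0,0]]]}}

```text
clock: 21.1
eef_pos: [550.1, 104.2, 151.8]
tcp_rot: [3.142, 0.0, 3.142]
contact_force: [0.0, -0.3, 2.2]
opening: 0.239
```

```bash
python3 -c "
from h import *
look(275,215,6,'pics/z11.png')"
```

```text
[ 5.5011e+02  1.0423e+02  1.5182e+02  6.3000e-01 -6.0000e-02  2.0400e+00] 21.4
```

Request:
{"name": "servo_tool", "arguments": {"rows": [[10,[0,0,-4],[0,0,0]],[10,[0,0,-10],[0,0,0]],[10,[0,0,-15],[0,0,0]],[10,[0,0,-11],[0,0,0]],[10,[0,0,-5],[0,0,0]],[10,[0,-15,0],[0,0,0]],[10,[0,-35,0],[0,0,0]],[10,[0,-45,0],[0,0,0]]]}}

```text
clock: 22.4
eef_pos: [549.5, 7.9, 196.3]
tcp_rot: [-3.141, -0.001, -3.14]
contact_force: [0.3, 0.5, -1.4]
opening: 0.247
```

Request:
{"name": "servo_tool", "arguments": {"rows": [[10,[0,-50,0],[0,0,0]],[10,[0,-50,0],[0,0,0]],[10,[1,-50,0],[0,0,0]],[10,[1,-50,0],[0,0,0]],[10,[0.3,-40,0],[0,0,0]],[10,[0,-20,0],[0,0,0]],[10,[0,-8.4,0],[0,0,0]],[10,[0,0,0],[0,0,0]]]}}

```text
clock: 23.4
eef_pos: [547.5, -258.9, 196.5]
tcp_rot: [3.141, -0.0, 3.141]
contact_force: [0.4, 0.1, -1.3]
opening: 0.247
```

Request:
{"name": "servo_tool", "arguments": {"rows": [[10,[0,0,10],[0,0,0]],[10,[0,0,10],[0,0,0]],[10,[0,0,8],[0,0,0]],[10,[0,0,0],[0,0,0]],[10,[0,0,0],[0,0,0]]]}}

```text
clock: 24.02
eef_pos: [547.9, -259.2, 168.9]
tcp_rot: [-3.142, 0.0, -3.142]
contact_force: [0.6, 0.1, -1.8]
opening: 0.24
```

Request:
{"name": "servo_tool", "arguments": {"rows": [[10,[0,0,5],[0,0,0]],[10,[0,0,8],[0,0,0]],[10,[0,0,10],[0,0,0]],[10,[0,0,10],[0,0,0]],[10,[0,0,0],[0,0,0]],[10,[0,0,0],[0,0,0]]]}}

```text
clock: 24.78
eef_pos: [547.8, -259.2, 135.8]
tcp_rot: [3.142, -0.0, 3.142]
contact_force: [1.1, 0.2, -1.1]
opening: 0.239
```

Request:
{"name": "servo_tool", "arguments": {"rows": [[10,[0,0,8],[0,0,0]],[10,[0,0,10],[0,0,0]],[10,[0,0,10],[0,0,0]],[10,[0,0,8],[0,0,0]],[10,[0,0,5],[0,0,0]],[10,[0,0,2],[0,0,0]],[10,[0,0,0],[0,0,0]],[10,[0,0,0],[0,0,0]]]}}

```text
clock: 25.78
eef_pos: [547.9, -259.3, 93.1]
tcp_rot: [-3.141, 0.0, 3.142]
contact_force: [0.2, 0.3, -2.1]
opening: 0.245
```

Request:
{"name": "servo_tool", "arguments": {"rows": [[10,[0,0,0.7],[0,0,0]],[10,[0,0,0.6],[0,0,0]],[10,[0,0,0],[0,0,0]],[10,[0,0,0],[0,0,0]]]}}

```text
clock: 26.28
eef_pos: [547.9, -259.2, 91.7]
tcp_rot: [-3.141, 0.0, 3.142]
contact_force: [-0.5, 0.3, 2.8]
opening: 0.247
```

```bash
python3 -c "
from h import *
look(275,130,4,'pics/z12.png')"
```

```text
[ 547.86 -259.23   91.72   -1.15    0.7     3.27] 26.475
```

Seated: the force reads +3.3 N at the same height as the grasp. Opening.

Request:
{"name": "servo_tool", "arguments": {"rows": [[30,[0,0,0],[0,0,0]],[30,[0,0,0],[0,0,0]],[60,[0,0,0],[0,0,0]],[85,[0,0,0],[0,0,0]],[85,[0,0,0],[0,0,0]],[85,[0,0,0],[0,0,0]],[85,[0,0,0],[0,0,0]],[85,[0,0,0],[0,0,0]]]}}

```text
clock: 27.48
eef_pos: [547.7, -259.2, 91.5]
tcp_rot: [-3.142, -0.0, 3.142]
contact_force: [0.2, 0.0, 0.3]
opening: 0.992
```

Request:
{"name": "servo_tool", "arguments": {"rows": [[85,[0,0,-6],[0,0,0]],[85,[0,0,-15],[0,0,0]],[85,[0,0,-25],[0,0,0]],[85,[0,0,-30],[0,0,0]],[85,[0,0,-30],[0,0,0]],[85,[0,0,-25],[0,0,0]],[85,[0,0,-15],[0,0,0]],[85,[0,0,0],[0,0,0]]]}}

```text
clock: 28.48
eef_pos: [548.3, -259.5, 238.9]
tcp_rot: [-3.141, 0.002, 3.142]
contact_force: [-0.4, 0.0, -0.5]
opening: 0.991
```

Request:
{"name": "servo_tool", "arguments": {"rows": [[85,[10,25,0],[0,0,0]],[85,[10,45,0],[0,0,0]],[85,[10,50,0],[0,0,0]],[85,[10,50,0],[0,0,0]],[85,[10,40,0],[0,0,0]],[85,[5,20,0],[0,0,0]],[85,[0,0,0],[0,0,0]]]}}

```text
clock: 29.35
eef_pos: [491.8, -28.1, 236.6]
tcp_rot: [3.141, -0.002, -3.139]
contact_force: [0.3, -0.2, 0.1]
opening: 0.995
```

Run:
```python
from h import *
t=grab_frame("top");s=grab_frame("side");st=sense();print(st["eef_pos"],st["contact_force"],st["clock"],st["opening"])
cv2.imwrite("pics/z13.png",np.hstack([cv2.resize(t[195:250,365:420],(400,400),interpolation=cv2.INTER_CUBIC),cv2.resize(s[130:185,265:320],(400,400),interpolation=cv2.INTER_CUBIC)]))
```

```text
[492.57782116 -29.40131973 236.89231527] [ 0.84453321 -1.11237207 -0.54552016] 29.45 0.9961889090654173
```

View pics/z13.png

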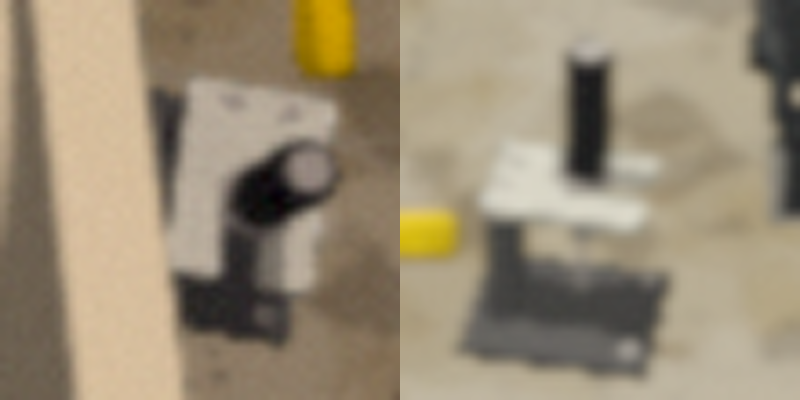

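The probe hangs upright as before: side handle top at about (590,48), against (590,50) before, and top at about (312,165), against (307,168). That is within 1–2 mm. Everything round the rest is unmoved, so I'm handing in.

```bash
python3 -c "
from rig import *
print(sign_off())"
```

```text
the job is handed in; nothing more can be done
None
```

The probe touched the low, mid and tall heads in that order, is back in its rest, and the job is handed in. It took about 30 s of the 62 s allowed.

| Terminal | Pressed, by tip height | Pressed, by force | Held |
|---|---|---|---|
| Low | about 4.1 mm | about 4.4 mm | over 1 s |
| Mid | about 4.1 mm | about 4 mm | about 0.9 s |
| Tall | about 4.1 mm | about 4.6 mm | about 0.9 s |

- **Low terminal:** I touched it lightly once first and lifted off. The tip was about 2.5 mm off centre, so I corrected and made the full press.
- **Centring:** In the side view the tip was within about 2–3 mm of the low head's centre and about 1 mm on the mid and tall heads.
- **Return:** The probe seated at the height where it was gripped. After release, pictures from both cameras show it upright, within about 1–2 mm of where it started. The gripper was well clear of everything.
- **Disagreement:** The two cameras differed by about 4 mm in y on where the heads were. I settled it by comparing the tip with the head in the side view.
- **Not checked:** I did not look at the bench as a whole again at the end. The last picture shows only the rest and part of the screwdriver, which had not moved. I saw no unexpected force readings during the moves.

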